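# Find the loose keeper bolt on the neck cradle

### The job

One of the three keeper bolts on the guitar-neck cradle has a stripped nut: tap the bolt heads gently from above to find the one that gives, without pulling at a keeper that is still bolted tight. Then lift the loose bolt's keeper by its handle well past 45 degrees and keep holding it open so the nut can be changed: finish while still holding it up, with the other two keepers shut and everything else on the bench left alone.

Things in the scene. Friction and masses are not known exactly. Their poses are not given: they have to be found in the camera images.
- cradle: wooden cradle fixed to the bench, 190 x 460 mm, rail tops 70 mm above the bench, with a guitar neck (part of it) lying along its y between the rails. Origin at its centre on the bench; x points away from the robot, y left to the headstock, z up. Three equal keepers lie across the neck at y = +120, 0, -120 mm, each held by a bolt; any one of the bolts may be the loose one
- keeper_left: the left one (+y side, nearest the headstock) of the keepers: hinged bar 36 mm wide, 0.15 to 0.3 kg. Origin on its hinge, above the far rail, 76 mm above the bench; axes as the cradle when shut (top face at 77 mm). Its near end lifts, turning about its own +y, up to 1.3 rad; it falls shut if let go. If its bolt is tight it lifts only 5 to 7 mm, straining,; if loose it lifts freely (1 to 2 N)
- handle_left (a point): middle of the round black handle of keeper_left, 15 mm thick, 53 mm long, sticking out level from the near end towards the robot, 74 mm above the bench, 172 mm from the hinge (2 mm below it). Air below it and 36 mm to the near rail; pinch it from above, fingers left and right of it
- bolt_head_left (a point): centre of the top of the knurled steel bolt head on keeper_left, 20 mm across, 99 mm above the bench, 110 mm on the robot side of the hinge. All heads stand equally high, tight or loose. Pressed from above a tight bolt stops dead within 1 to 2 mm; the loose one goes down 6 mm against a light spring (1.5 N at first, 4.5 N fully down), stops, and comes up again when released
- bolt_left (a joint): how far the bolt of keeper_left is pushed down into its keeper, m: 0 as it stands, 0.006 fully down
- keeper_middle: the middle one of the keepers: hinged bar 36 mm wide, 0.15 to 0.3 kg. Origin on its hinge, above the far rail, 76 mm above the bench; axes as the cradle when shut (top face at 77 mm). Its near end lifts, turning about its own +y, up to 1.3 rad; it falls shut if let go. If its bolt is tight it lifts only 5 to 7 mm, straining,; if loose it lifts freely (1 to 2 N)
- handle_middle (a point): middle of the round black handle of keeper_middle, 15 mm thick, 53 mm long, sticking out level from the near end towards the robot, 74 mm above the bench, 172 mm from the hinge (2 mm below it). Air below it and 36 mm to the near rail; pinch it from above, fingers left and right of it
- bolt_head_middle (a point): centre of the top of the knurled steel bolt head on keeper_middle, 20 mm across, 99 mm above the bench, 110 mm on the robot side of the hinge. All heads stand equally high, tight or loose. Pressed from above a tight bolt stops dead within 1 to 2 mm; the loose one goes down 6 mm against a light spring (1.5 N at first, 4.5 N fully down), stops, and comes up again when released
- bolt_middle (a joint): how far the bolt of keeper_middle is pushed down into its keeper, m: 0 as it stands, 0.006 fully down
- keeper_right: the right one (-y side, nearest the heel) of the keepers: hinged bar 36 mm wide, 0.15 to 0.3 kg. Origin on its hinge, above the far rail, 76 mm above the bench; axes as the cradle when shut (top face at 77 mm). Its near end lifts, turning about its own +y, up to 1.3 rad; it falls shut if let go. If its bolt is tight it lifts only 5 to 7 mm, straining,; if loose it lifts freely (1 to 2 N)
- handle_right (a point): middle of the round black handle of keeper_right, 15 mm thick, 53 mm long, sticking out level from the near end towards the robot, 74 mm above the bench, 172 mm from the hinge (2 mm below it). Air below it and 36 mm to the near rail; pinch it from above, fingers left and right of it
- bolt_head_right (a point): centre of the top of the knurled steel bolt head on keeper_right, 20 mm across, 99 mm above the bench, 110 mm on the robot side of the hinge. All heads stand equally high, tight or loose. Pressed from above a tight bolt stops dead within 1 to 2 mm; the loose one goes down 6 mm against a light spring (1.5 N at first, 4.5 N fully down), stops, and comes up again when released
- bolt_right (a joint): how far the bolt of keeper_right is pushed down into its keeper, m: 0 as it stands, 0.006 fully down
- brush: bench brush with a wooden handle, lying on the bench; to be left alone
- screwdriver: screwdriver lying on the bench; to be left alone
- sanding_block: cork sanding block, 110 x 60 x 35 mm, on the bench; to be left alone (origin under its centre)
- jar: jar with a white cap, 64 mm across, 85 mm tall; to be left alone (origin under its centre)
- file_rack: red block 70 x 100 x 100 mm with four steel files standing in it; to be left alone (origin under its centre)
- spare_nut: spare steel nut, 23 x 30 x 12 mm, lying on the far rail of the cradle between the left and middle keepers; to be left alone (origin under its centre)
- felt_block: grey felt-covered block, 35 x 45 x 12 mm, lying on the far rail between the middle and right keepers; to be left alone (origin under its centre)

How it is judged:
On the way, in this order (a step that is already met when the one before it is completed fails the run):
1. the loose bolt has been tapped: it gave more than 4 mm while its keeper was shut (((value of joint bolt_left above 0.004 m and angle between keeper_left's own z axis and vertical below 0.02 rad) or (value of joint bolt_middle above 0.004 m and angle between keeper_middle's own z axis and vertical below 0.02 rad) or (value of joint bolt_right above 0.004 m and angle between keeper_right's own z axis and vertical below 0.02 rad))), for 0.04 s.
2. its keeper is lifted more than 0.75 rad and held by the fingers, the others shut (((angle between keeper_left's own z axis and vertical above 0.75 rad and contact force between the fingers and keeper_left above 0.3 N and angular speed of keeper_left below 0.15 rad/s and angle between each of keeper_middle, keeper_right's own z axis and vertical below 0.03 rad) or (angle between keeper_middle's own z axis and vertical above 0.75 rad and contact force between the fingers and keeper_middle above 0.3 N and angular speed of keeper_middle below 0.15 rad/s and angle between each of keeper_left, keeper_right's own z axis and vertical below 0.03 rad) or (angle between keeper_right's own z axis and vertical above 0.75 rad and contact force between the fingers and keeper_right above 0.3 N and angular speed of keeper_right below 0.15 rad/s and angle between each of keeper_left, keeper_middle's own z axis and vertical below 0.03 rad))), for 0.2 s.
At the end, for the whole second after the job is handed in: the keeper of the loose bolt is held open by the fingers (touching with more than 0.3 N), tilted more than 0.75 rad (43 degrees) and still; the other two keepers are shut to within 0.03 rad (((angle between keeper_left's own z axis and vertical above 0.75 rad and contact force between the fingers and keeper_left above 0.3 N and angular speed of keeper_left below 0.15 rad/s and angle between each of keeper_middle, keeper_right's own z axis and vertical below 0.03 rad) or (angle between keeper_middle's own z axis and vertical above 0.75 rad and contact force between the fingers and keeper_middle above 0.3 N and angular speed of keeper_middle below 0.15 rad/s and angle between each of keeper_left, keeper_right's own z axis and vertical below 0.03 rad) or (angle between keeper_right's own z axis and vertical above 0.75 rad and contact force between the fingers and keeper_right above 0.3 N and angular speed of keeper_right below 0.15 rad/s and angle between each of keeper_left, keeper_middle's own z axis and vertical below 0.03 rad))); the arm keeps its last pose, push and grip.
It fails at once if a keeper whose bolt is tight was pulled up against it (raised more than 0.04 rad with its bolt drawn more than 2 mm into it) ((angle between keeper_left's own z axis and vertical above 0.04 rad and value of joint bolt_left above 0.002 m) or (angle between keeper_middle's own z axis and vertical above 0.04 rad and value of joint bolt_middle above 0.002 m) or (angle between keeper_right's own z axis and vertical above 0.04 rad and value of joint bolt_right above 0.002 m)).
It fails at once if a bolt was struck or pressed with more than 60 N ((contact force between the fingers and keeper_left above 60 N and value of joint bolt_left above 0.0005 m and angle between keeper_left's own z axis and vertical below 0.02 rad) or (contact force between the fingers and keeper_middle above 60 N and value of joint bolt_middle above 0.0005 m and angle between keeper_middle's own z axis and vertical below 0.02 rad) or (contact force between the fingers and keeper_right above 60 N and value of joint bolt_right above 0.0005 m and angle between keeper_right's own z axis and vertical below 0.02 rad)).
It fails at once if a thing on the bench or on the cradle's rail was disturbed (moved more than 30 mm) (distance of any of brush, screwdriver, sanding_block, jar, file_rack, spare_nut, felt_block from where it was at the start of the episode above 0.03 m).
It also fails if it takes over 64 s, if anything falls off the work surface, if the arm or the gripper's body presses on something with over 40 N, if the wrist force passes 120 N, or if a joint passes its speed limit or range.

### The arm

A 6-joint arm with a two-finger parallel gripper is mounted at the origin on the work surface. World frame = base frame: x ahead of the robot, y to its left, z up, the work surface at z = 0. Lengths are in m, angles in rad, forces in N, time in s.
With the tool pointing down it reaches from about 0.375 to 0.9 m from the base axis. Payload 3.1 kg.
Tool frame: the origin (TCP) lies where the fingers leave the gripper's body, on its centre line; the fingertips stand manip.tip_reach ahead of it and the grasp point (between the pads) lies 54 mm ahead of it (manip.tip_reach is the distance from the TCP to the fingertips, in m); z points along the fingers, y is the direction in which the jaws open and shut (so a half turn about z gives the same grasp; the last joint's range is limited). The gripper opens to 85 mm and grips with 20 to 120 N. Pads are 22 mm wide; open, the fingers measure 114 mm over their backs; the gripper's body (76 mm by 85 mm) begins 54 mm behind the grasp point. The pads swing forward as they close: fully open they stand 13 mm farther back than shut.
Start: joints at [-1.391, 0.527, 1.433, -0, 1.181, -0.178], TCP at [0.219, -0.585, 0.304] pointing down, gripper open.
Joint ranges: [-3.08, 3.08], [-0.75, 2.2], [0.22, 2.44], [-1.43, 4.57], [0, 2.65], [-2.85, 2.85]. Speed limits (rad/s): [2.79, 2.79, 3.14, 3.14, 3.14, 3.14].

### API

Orientations are given as a unit quaternion [x, y, z, w].
In Python, from station import manip, cams, order gives the robot as it stands. The module is installed in compiled form; this text tells all that it offers.
- The arm moves only by the tool drive_tool, never from a script. Its arguments are lists of equal length, an entry for each row: "linear": the shift along the tool's x, y, z in mm, a list of three; "rot": the turn, a rotation vector about the tool's x, y, z in degrees, a list of three; "hand": the finger opening in mm, from 0 to 85.4. A call has 1 to 20 rows; each row shifts and turns the pose as measured when the row begins, along the tool's axes as they then stand; what a row does not reach is not made up. A row lasts 1/12 s, in which the tool goes at most 41.7 mm and 7.16 degrees, less where a joint would pass 70% of its speed; a pose out of reach is approached as far as the arm can. A call with a gripper value outside its range is refused whole. The fingers move at their own pace and stop on an object; "force" is the grip in N (left out, the last holds). Time passes only in rows, so rows that do not move let the fingers close. It gives the time, the measured TCP pose, the force and the opening at its end, in the units of the state.
- manip.sense(): the state, without advancing time (a new reading comes with each control period).
- cams.snapshot(name): name is "scene" or "top" or "wrist"; returns the picture (480x640x3 uint8, red, green, blue); there is no depth.
- cams.camera_model(name): a dict with "vfov" (degrees; the focal length in pixels is half the picture's height over the tangent of half this angle, whatever the lens; pixels are square), "cx", "cy" (the principal point, pixels), "rvec" (rotation vector, rad) and "tvec" (3), from world to camera coordinates, as OpenCV has them. Camera axes: x right, y down, z forward; pixel columns grow to the right and rows downward; lengths in m; the calibration is good to about 2 mm. The wrist camera is an equidistant fisheye: a pixel r from the principal point sees the ray r / f radians off the axis. A picture is of the moment at which its call begins: read the wrist's pose just before it. camera_model takes no time and is no camera call; for the wrist camera it gives the pose at the moment of the call.
- order.sign_off(): hands the job in, once; it reports no verdict.
Trained networks look in the newest picture that a camera, given by its name, has taken for a name from the list of things; names that differ only in an ending like _2 or _b are one class to them, and where a whole thing is asked for, a point or a joint stands for the part that bears it (a point fixed in the world has none). Each returns a list of dicts, best first, with "score" (0 to 1); they miss things now and then, are a little off and sometimes report something else, mostly with a low value. They report only what shows in the picture. A call takes as long as a camera call.
- cams.regions_of(label, camera): "pixels" (480x640 bool, what is visible of it) and "rect" ([left, top, right, bottom] in pixels, round what is visible of it).
- cams.spot_point(label, camera): "at" ([column, row] in pixels: a listed point, or the origin of a listed thing).
The state is a dict: "t": time; "q": joint angles; "qd": joint speeds; "tau": joint torques, N m; "tcp_pos": TCP position; "tool_rot": TCP orientation; "force": force on the tool from outside, world axes, zero at the start; "ft_torque": the same for the moment, N m; "finger_gap": opening from 0.0 (shut) to 1.0 (fully open).
Only numpy, scipy, OpenCV 4.12 (cv2) and the standard library are available. Lean on these libraries where they do the work, as an engineer would, in place of code of your own. Each camera call takes 0.05 s, during which the arm holds its last target. There are 200 camera calls.

## Working session

There is one attempt and no reset: what is moved stays moved. The work goes in short steps, Python scripts to look and compute and a tool call to move; the robot and the scene stay as the last step left them, time stands still between calls to the robot, and variables do not carry over. Pictures are saved under pics/ and viewed, about 8 in all and at most 12, crops included, and the job is handed in when it is done.

Besides the shell and the picture viewer there is one more tool, called after "Call:" by a JSON object that holds its "name" and its "arguments". drive_tool: Moves the arm, as the interface text tells. Its arguments: {"type":"object","properties":{"linear":{"type":"array","items":{"type":"array","items":{"type":"number"}}},"rot":{"type":"array","items":{"type":"array","items":{"type":"number"}}},"hand":{"type":"array","items":{"type":"number"}},"force":{"type":"number"}},"required":["linear","rot","hand"]}

```bash
mkdir -p pics; cat > h.py <<'E'
import numpy as np, cv2
from station import manip, cams, order
from scipy.spatial.transform import Rotation as R
def snap(n,f):
    im=cams.snapshot(n); cv2.imwrite(f'pics/{f}.png',im[:,:,::-1]); return im
def ray(n,px):
    m=cams.camera_model(n); f=240/np.tan(np.radians(m['vfov']/2))
    d=np.array([px[0]-m['cx'],px[1]-m['cy']])/f
    if n=='wrist':
        r=np.linalg.norm(d)+1e-12; v=np.array([*(d/r*np.sin(r)),np.cos(r)])
    else: v=np.array([*d,1.])
    A=R.from_rotvec(m['rvec']).as_matrix(); return -A.T@np.array(m['tvec']).ravel(),A.T@v
def atz(n,px,z):
    o,v=ray(n,px); return o+v*(z-o[2])/v[2]
Z={'bolt_head':.099,'handle':.074,'keeper':.076}
E
python3 - <<'E'
from h import *
print(manip.tip_reach, manip.sense())
for c in('top','scene'):
    snap(c,c+'0')
    for k in Z:
        for s in('left','middle','right'):
            r=cams.spot_point(f'{k}_{s}',c)
            for d in r[:2]: print(c,k,s,d['score'],np.round(d['at']),atz(c,d['at'],Z[k]).round(4))
E
```

```text
0.0726 {'t': 0.0, 'q': array([-1.39150004e+00,  5.28457180e-01,  1.43393040e+00,  1.62190685e-05,
        1.18136692e+00, -1.78522549e-01]), 'qd': array([ 3.02524359e-03, -2.69604919e-04, -4.32781591e-05,  2.53744714e-04,
       -1.36616553e-03, -6.53124700e-04]), 'tau': array([ 4.26637971e-04, -4.42348516e+01, -1.78026778e+01, -1.21793842e-04,
        8.56889295e-03, -9.62440538e-06]), 'tcp_pos': array([ 0.21881   , -0.58484152,  0.30293002]), 'tool_rot': array([ 9.84038328e-01,  1.77953364e-01,  7.08083172e-06, -1.08092163e-03]), 'force': array([ 0.07374654, -0.31334997,  0.28898081]), 'ft_torque': array([ 0.00596725,  0.01724061, -0.00196801]), 'finger_gap': 1.0053890718572336}
top bolt_head left 0.64 [358. 269.] [ 0.4632 -0.0759  0.099 ]
top bolt_head left 0.48 [257. 249.] [0.5107 0.1594 0.099 ]
top bolt_head right 0.49 [362. 242.] [ 0.5248 -0.0863  0.099 ]
top handle left 0.84 [265. 281.] [0.4362 0.1454 0.074 ]
top handle middle 0.97 [312. 276.] [0.4464 0.0316 0.074 ]
top handle middle 0.73 [259. 251.] [0.5083 0.1596 0.074 ]
top handle right 0.78 [360. 269.] [ 0.4635 -0.0821  0.074 ]
top keeper middle 0.77 [304. 205.] [0.6176 0.0504 0.076 ]
top keeper right 0.86 [358. 200.] [ 0.6282 -0.0784  0.076 ]
scene bolt_head left 0.52 [350. 200.] [0.5121 0.1656 0.099 ]
scene bolt_head middle 0.69 [348. 203.] [0.5135 0.1498 0.099 ]
scene bolt_head middle 0.48 [325. 222.] [0.5089 0.0412 0.099 ]
scene bolt_head right 0.51 [305. 247.] [ 0.5257 -0.0772  0.099 ]
scene bolt_head right 0.4 [222. 279.] [ 0.4218 -0.3018  0.099 ]
scene handle middle 0.66 [309. 221.] [0.45   0.0342 0.074 ]
scene handle middle 0.3 [348. 257.] [ 0.6336 -0.0141  0.074 ]
scene handle right 0.64 [291. 249.] [ 0.4843 -0.0893  0.074 ]
scene keeper left 0.86 [378. 216.] [0.6099 0.1765 0.076 ]
scene keeper middle 0.88 [361. 242.] [0.6296 0.0565 0.076 ]
scene keeper right 0.96 [336. 270.] [ 0.6332 -0.0752  0.076 ]
```

View pics/top0.png

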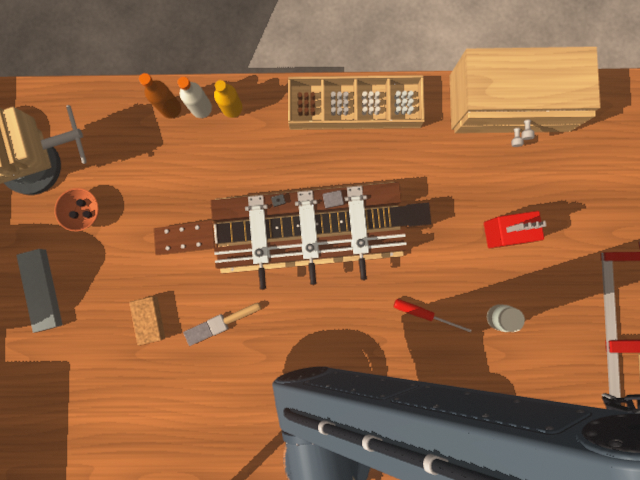

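View pics/scene0.png

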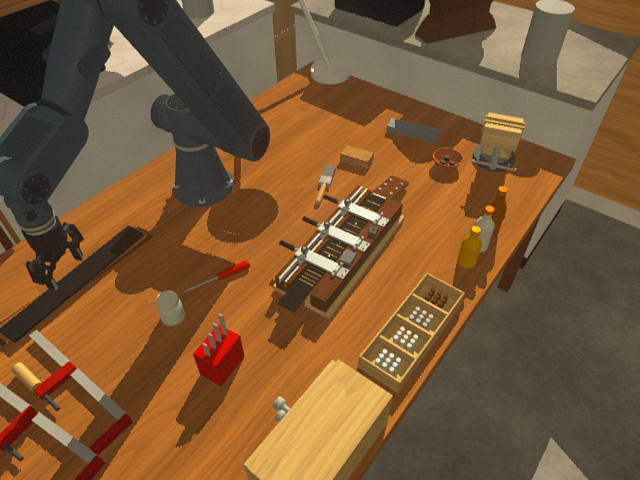

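The top view shows the bolt heads at about (260,252), (311,247) and (361,242), with the handles about 28 px below them. The cradle is yawed about +3°. I'll move above the middle keeper and take a close look from there.

Call:
{"name": "drive_tool", "arguments": {"linear": [[0, -40, 0], [0, -40, 0], [0, -40, 0], [0, -40, 0], [0, -40, 0], [0, -40, 0], [0, -40, 0], [0, -40, 0], [0, -40, 0], [0, -40, 0], [0, -40, 0], [0, -40, 0], [0, -40, 0], [0, -40, 0], [0, -40, 0], [0, -40, 0], [0, 0, 0], [0, 0, 0], [0, 0, 0], [0, 0, 0]], "rot": [[0, 0, 0], [0, 0, 0], [0, 0, 0], [0, 0, 0], [0, 0, 0], [0, 0, 0], [0, 0, 0], [0, 0, 0], [0, 0, 0], [0, 0, 0], [0, 0, 0], [0, 0, 0], [0, 0, 0], [0, 0, 0], [0, 0, 0], [0, 0, 0], [0, 0, 5.7], [0, 0, 5.7], [0, 0, 5.7], [0, 0, 0]], "hand": [0, 0, 0, 0, 0, 0, 0, 0, 0, 0, 0, 0, 0, 0, 0, 0, 0, 0, 0, 0], "force": 25}}

```text
t: 2.67
tcp_pos: [0.0192, -0.1116, 0.3199]
tool_rot: [1.0, 0.021, -0.013, -0.002]
force: [0.1, 0.4, -0.4]
finger_gap: -0.002
```

```bash
python3 - <<'E'
from h import *
s=manip.sense(); r=R.from_quat(s['tool_rot']).as_matrix(); print(s['t'],s['tcp_pos'],s['force'],r.round(3).tolist(),s['q'].round(2))
snap('wrist','w1')
for k in Z:
    for n in('left','middle','right'):
        for d in cams.spot_point(f'{k}_{n}','wrist')[:2]: print(k,n,d['score'],np.round(d['at']),atz('wrist',d['at'],Z[k]).round(4))
E
```

```text
2.6667 [ 0.01916821 -0.11156435  0.31992829] [ 0.07470431  0.40404467 -0.42997121] [[0.999, 0.043, -0.027], [0.043, -0.999, 0.003], [-0.027, -0.004, -1.0]] [-2.66 -0.55  2.44 -0.02  1.22 -1.12]
```

View pics/w1.png

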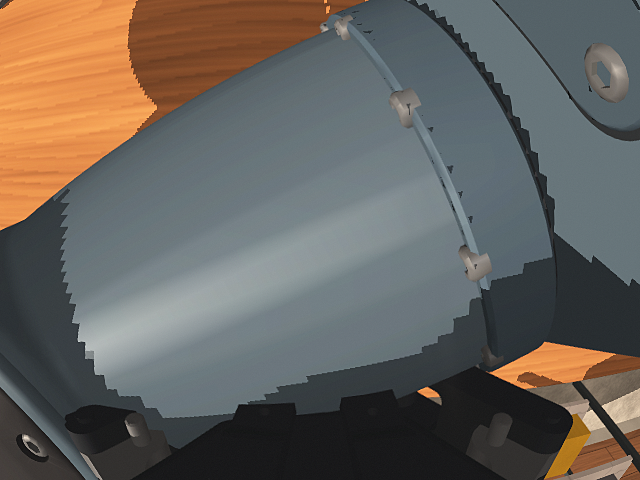

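I got the sign wrong, and the arm went back towards its base. The forces are fine and nothing was touched. I'll retrace the path.

Call:
{"name": "drive_tool", "arguments": {"linear": [[14, 37, 0], [14, 37, 0], [14, 37, 0], [14, 37, 0], [14, 37, 0]], "rot": [[0, 0, 0], [0, 0, 0], [0, 0, 0], [0, 0, 0], [0, 0, 0]], "hand": [0, 0, 0, 0, 0]}}

```text
t: 3.58
tcp_pos: [0.05, -0.214, 0.3238]
tool_rot: [1.0, 0.014, -0.016, -0.001]
force: [-2.8, 0.2, 1.1]
finger_gap: -0.0
```

```bash
python3 - <<'E'
from h import *
s=manip.sense(); r=R.from_quat(s['tool_rot']).as_matrix(); print(s['t'],s['tcp_pos'],s['force'],r.round(3).tolist(),s['q'].round(2))
E
```

```text
3.5833 [ 0.0500327  -0.21395402  0.32384791] [-2.81401134  0.19684446  1.13194068] [[0.999, 0.027, -0.031], [0.027, -1.0, 0.002], [-0.031, -0.003, -1.0]] [-1.83 -0.12  2.27 -0.04  0.99 -0.27]
```

Call:
{"name": "drive_tool", "arguments": {"linear": [[28, 27, 0], [28, 27, 0], [28, 27, 0], [28, 27, 0], [28, 27, 0], [28, 27, 0], [28, 27, 0], [28, 27, 0], [0, 0, 0]], "rot": [[0, 0, 0], [0, 0, 0], [0, 0, 0], [0, 0, 0], [0, 0.9, 0], [0, 0.9, 0], [0, 0, 0], [0, 0, 0], [0, 0, 0]], "hand": [0, 0, 0, 0, 0, 0, 0, 0, 0]}}

```text
t: 4.33
tcp_pos: [0.3036, -0.4386, 0.3128]
tool_rot: [1.0, 0.023, -0.0, 0.0]
force: [1.0, -0.6, 0.4]
finger_gap: 0.002
```

```bash
python3 - <<'E'
from h import *
s=manip.sense(); r=R.from_quat(s['tool_rot']).as_matrix(); print(s['t'],s['tcp_pos'],s['force'],r.round(3).tolist(),s['q'].round(2))
E
```

```text
4.3333 [ 0.30357495 -0.43861503  0.31281073] [ 1.03436945 -0.61419355  0.42128351] [[0.999, 0.047, -0.0], [0.047, -0.999, -0.0], [-0.0, 0.0, -1.0]] [-1.17  0.39  1.65 -0.    1.1   0.35]
```

Call:
{"name": "drive_tool", "arguments": {"linear": [[13, -38.5, 0], [13, -38.5, 0], [13, -38.5, 0], [13, -38.5, 0], [13, -38.5, 0], [13, -38.5, 0], [13, -38.5, 0], [13, -38.5, 0], [13, -38.5, 0], [13, -38.5, 0], [13, -38.5, 0], [13, -38.5, 0], [0, 0, 0]], "rot": [[0, 0, 0], [0, 0, 0], [0, 0, 0], [0, 0, 0], [0, 0, 0], [0, 0, 0], [0, 0, 0], [0, 0, 0], [0, 0, 0], [0, 0, 0], [0, 0, 0], [0, 0, 0], [0, 0, 0]], "hand": [0, 0, 0, 0, 0, 0, 0, 0, 0, 0, 0, 0, 0]}}

```text
t: 5.42
tcp_pos: [0.441, 0.0386, 0.305]
tool_rot: [1.0, 0.024, -0.002, 0.0]
force: [-0.0, -1.1, -0.2]
finger_gap: 0.003
```

```bash
python3 - <<'E'
from h import *
s=manip.sense(); r=R.from_quat(s['tool_rot']).as_matrix(); print(s['t'],s['tcp_pos'],s['force'],r.round(3).tolist(),s['q'].round(2))
snap('wrist','w2')
for k in Z:
    for n in('left','middle','right'):
        for d in cams.spot_point(f'{k}_{n}','wrist')[:2]: print(k,n,d['score'],np.round(d['at']),atz('wrist',d['at'],Z[k]).round(4))
E
```

```text
5.4167 [0.44100174 0.03859272 0.30500325] [-0.04495417 -1.08144237 -0.24813168] [[0.999, 0.048, -0.003], [0.048, -0.999, -0.001], [-0.003, 0.001, -1.0]] [-0.17  0.28  1.87 -0.    0.99  1.36]
bolt_head left 0.7 [172. 144.] [0.5017 0.1481 0.099 ]
bolt_head middle 0.78 [325. 128.] [0.5147 0.0303 0.099 ]
bolt_head right 0.78 [479. 132.] [ 0.5218 -0.091   0.099 ]
handle left 0.75 [186. 212.] [0.4428 0.1445 0.074 ]
handle middle 0.82 [330. 207.] [0.4505 0.0206 0.074 ]
handle right 0.74 [463. 205.] [ 0.4584 -0.0955  0.074 ]
handle right 0.55 [130. 280.] [0.3754 0.2082 0.074 ]
keeper left 0.77 [173.  19.] [0.6106 0.1568 0.076 ]
keeper left 0.57 [548. 292.] [ 0.3746 -0.2089  0.076 ]
keeper right 0.82 [463.  10.] [ 0.6276 -0.084   0.076 ]
```

View pics/w2.png

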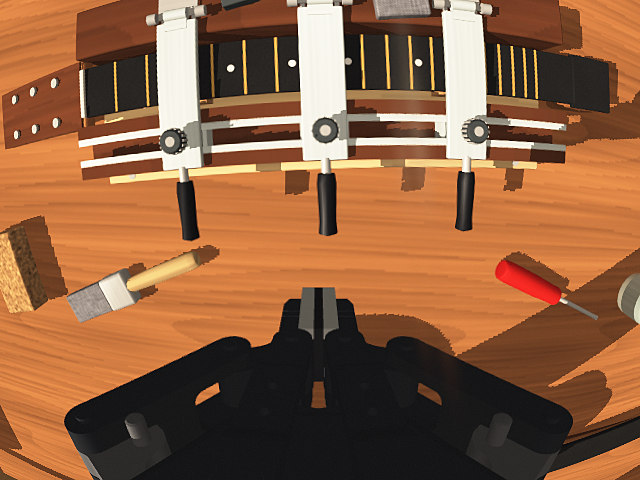

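The wrist view shows the bolts at about (172,141), (325,129) and (476,130), matching the network's points. The cradle yaw is about 4°. I'll start with the middle bolt.

Call:
{"name": "drive_tool", "arguments": {"linear": [[36, 7, 0], [35.5, 6.5, 0], [0, 0, 35], [0, 0, 35], [0, 0, 30], [0, 0, 10], [0, 0, 0], [0, 0, 0]], "rot": [[0, 0, -1.3], [0, 0, 0], [0, 0, 0], [0, 0, 0], [0, 0, 0], [0, 0, 0], [0, 0, 0], [0, 0, 0]], "hand": [0, 0, 0, 0, 0, 0, 0, 0]}}

```text
t: 6.58
tcp_pos: [0.5163, 0.0133, 0.1913]
tool_rot: [1.0, 0.024, 0.001, 0.002]
force: [-0.2, -0.4, -0.1]
finger_gap: -0.005
```

```bash
python3 - <<'E'
from h import *
s=manip.sense(); r=R.from_quat(s['tool_rot']).as_matrix(); print(s['t'],s['tcp_pos'],s['tcp_pos']+r[:,2]*manip.tip_reach,s['force'],r.round(3).tolist())
snap('wrist','w3')
for k in Z:
    for n in('left','middle','right'):
        for d in cams.spot_point(f'{k}_{n}','wrist')[:1]: print(k,n,d['score'],np.round(d['at']),atz('wrist',d['at'],Z[k]).round(4))
E
```

```text
6.5833 [0.5163223  0.0133363  0.19134837] [0.51644573 0.01299543 0.11874928] [-0.17380346 -0.37759249 -0.11976144] [[0.999, 0.049, 0.002], [0.049, -0.999, -0.005], [0.001, 0.005, -1.0]]
bolt_head left 0.97 [ 66. 293.] [0.5027 0.1565 0.099 ]
bolt_head middle 0.91 [264. 287.] [0.5164 0.0386 0.099 ]
bolt_head right 0.88 [503. 279.] [ 0.5246 -0.084   0.099 ]
handle left 0.92 [110. 358.] [0.4425 0.1523 0.074 ]
handle right 0.95 [469. 351.] [ 0.4643 -0.0868  0.074 ]
keeper left 0.65 [64. 99.] [0.6126 0.165  0.076 ]
keeper middle 0.64 [264.  58.] [0.6271 0.0453 0.076 ]
keeper right 0.57 [491.  65.] [ 0.6352 -0.0729  0.076 ]
```

View pics/w3.png

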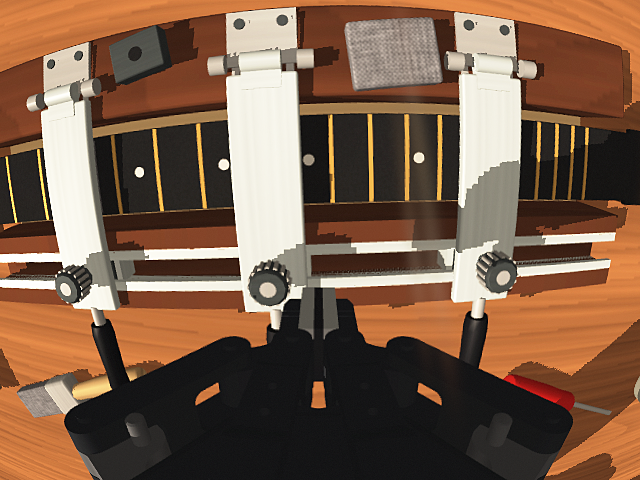

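The head nearest the tool is at (268,283). The still frame puts the middle bolt at about (0.5155, 0.0375), so the earlier estimate was blurred by motion. I'm correcting the position and coming down close.

Call:
{"name": "drive_tool", "arguments": {"linear": [[0, -24.5, 0], [0, 0, 0], [0, 0, 7], [0, 0, 7], [0, 0, 0], [0, 0, 0]], "rot": [[0, 0, -2.4], [0, 0, 0], [0, 0, 0], [0, 0, 0], [0, 0, 0], [0, 0, 0]], "hand": [0, 0, 0, 0, 0, 0]}}

```text
t: 7.58
tcp_pos: [0.5165, 0.0384, 0.178]
tool_rot: [0.999, 0.046, 0.004, 0.003]
force: [-0.2, -0.1, -0.2]
finger_gap: 0.001
```

```bash
cat > st.py <<'E'
from h import *
s=manip.sense(); r=R.from_quat(s['tool_rot']).as_matrix(); print(s['t'],'tcp',s['tcp_pos'].round(4),'tip',(s['tcp_pos']+r[:,2]*manip.tip_reach).round(4),'F',s['force'].round(2),'gap',s['finger_gap'],'X',r[:,0].round(3),'Z',r[:,2].round(3))
E
python3 st.py
```

```text
7.5833 tcp [0.5165 0.0384 0.178 ] tip [0.517  0.038  0.1054] F [-0.23 -0.13 -0.2 ] gap 0.0008390582989941004 X [0.996 0.093 0.007] Z [ 0.008 -0.006 -1.   ]
```

Call:
{"name": "drive_tool", "arguments": {"linear": [[0, 0, 2], [0, 0, 2], [0, 0, 2], [0, 0, 1], [0, 0, 1], [0, 0, 1]], "rot": [[0, 0, 0], [0, 0, 0], [0, 0, 0], [0, 0, 0], [0, 0, 0], [0, 0, 0]], "hand": [0, 0, 0, 0, 0, 0]}}

```text
t: 8.08
tcp_pos: [0.5167, 0.0373, 0.1682]
tool_rot: [0.999, 0.045, 0.004, 0.003]
force: [-0.7, 0.2, 2.7]
finger_gap: -0.0
```

Call:
{"name": "drive_tool", "arguments": {"linear": [[0, 0, 1.2], [0, 0, 1.2], [0, 0, 1.2]], "rot": [[0, 0, 0], [0, 0, 0], [0, 0, 0]], "hand": [0, 0, 0]}}

```text
t: 8.33
tcp_pos: [0.5167, 0.0374, 0.1654]
tool_rot: [0.999, 0.045, 0.004, 0.003]
force: [-2.9, 0.8, 15.5]
finger_gap: -0.003
```

The force stayed low over about 3 mm and then hit a hard stop about 6 mm down, which looks like the loose bolt. I'll check the profile on the way up.

Call:
{"name": "drive_tool", "arguments": {"linear": [[0, 0, -1.5], [0, 0, 0]], "rot": [[0, 0, 0], [0, 0, 0]], "hand": [0, 0]}}

```text
t: 8.5
tcp_pos: [0.5166, 0.0374, 0.1674]
tool_rot: [0.999, 0.045, 0.004, 0.003]
force: [-1.1, 0.1, 3.7]
finger_gap: 0.001
```

Call:
{"name": "drive_tool", "arguments": {"linear": [[0, 0, -1.5], [0, 0, 0]], "rot": [[0, 0, 0], [0, 0, 0]], "hand": [0, 0]}}

```text
t: 8.67
tcp_pos: [0.5166, 0.0374, 0.1691]
tool_rot: [0.999, 0.045, 0.004, 0.003]
force: [-1.4, 0.1, 2.4]
finger_gap: -0.001
```

Call:
{"name": "drive_tool", "arguments": {"linear": [[0, 0, -1.5], [0, 0, 0]], "rot": [[0, 0, 0], [0, 0, 0]], "hand": [0, 0]}}

```text
t: 8.83
tcp_pos: [0.5166, 0.0374, 0.1704]
tool_rot: [0.999, 0.045, 0.004, 0.003]
force: [-1.2, 0.5, 1.8]
finger_gap: -0.001
```

The profile matches a spring (3.7, 2.4, 1.8 N), so the middle bolt is the loose one. I'll rise, move over its handle with the fingers open and check.

Call:
{"name": "drive_tool", "arguments": {"linear": [[0, 0, -25], [0, 0, -25], [-33, 0, 0], [-33, 0, 0], [0, 0, 0], [0, 0, 0], [0, 0, 0]], "rot": [[0, 0, 0], [0, 0, 0], [0, 0, 0], [0, 0, 0], [0, 0, 0], [0, 0, 0], [0, 0, 0]], "hand": [0, 0, 50, 50, 50, 50, 50]}}

```text
t: 9.42
tcp_pos: [0.4502, 0.0306, 0.2199]
tool_rot: [0.999, 0.045, 0.005, 0.004]
force: [-0.2, -0.4, 0.0]
finger_gap: 0.586
```

```bash
python3 st.py; python3 - <<'E'
from h import *
snap('wrist','w4')
for k in Z:
    for n in('left','middle','right'):
        for d in cams.spot_point(f'{k}_{n}','wrist')[:1]: print(k,n,d['score'],np.round(d['at']),atz('wrist',d['at'],Z[k]).round(4))
E
```

```text
9.4167 tcp [0.4502 0.0306 0.2199] tip [0.4509 0.0301 0.1473] F [-0.23 -0.38  0.03] gap 0.5864581867338131 X [0.996 0.091 0.009] Z [ 0.01  -0.008 -1.   ]
bolt_head left 0.78 [107. 160.] [0.5051 0.1545 0.099 ]
bolt_head middle 0.63 [312. 150.] [0.5156 0.0377 0.099 ]
bolt_head right 0.74 [523. 159.] [ 0.5268 -0.0818  0.099 ]
handle left 0.66 [134. 248.] [0.4448 0.1505 0.074 ]
handle middle 0.63 [315. 250.] [0.4544 0.0312 0.074 ]
handle right 0.61 [495. 250.] [ 0.4646 -0.0875  0.074 ]
```

View pics/w4.png

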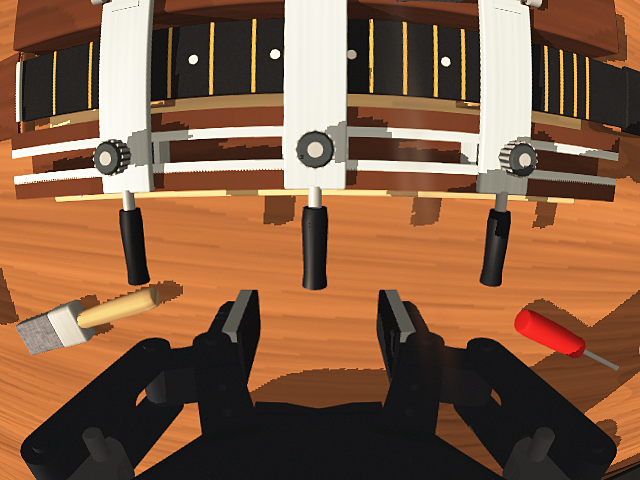

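The middle handle spans rows 208–288 at column 315, centred between the open fingers. I'll descend 91 mm and pinch it.

Call:
{"name": "drive_tool", "arguments": {"linear": [[2, 0, 30], [0, 0, 30], [0, 0, 25], [0, 0, 6], [0, 0, 0], [0, 0, 0]], "rot": [[0, 0, 0], [0, 0, 0], [0, 0, 0], [0, 0, 0], [0, 0, 0], [0, 0, 0]], "hand": [50, 50, 50, 50, 50, 50]}}

```text
t: 10.42
tcp_pos: [0.4579, 0.0297, 0.1279]
tool_rot: [0.999, 0.046, 0.01, 0.005]
force: [-0.3, 0.6, 0.9]
finger_gap: 0.584
```

Call:
{"name": "drive_tool", "arguments": {"linear": [[0, 0, 0], [0, 0, 0], [0, 0, 0], [0, 0, 0], [0, 0, 0], [0, 0, 0], [0, 0, 0], [0, 0, 0]], "rot": [[0, 0, 0], [0, 0, 0], [0, 0, 0], [0, 0, 0], [0, 0, 0], [0, 0, 0], [0, 0, 0], [0, 0, 0]], "hand": [30, 20, 10, 5, 5, 5, 5, 5], "force": 40}}

```text
t: 11.08
tcp_pos: [0.4583, 0.0327, 0.1335]
tool_rot: [0.999, 0.043, 0.013, 0.003]
force: [-0.1, 1.3, -2.3]
finger_gap: 0.156
```

```bash
python3 st.py
```

```text
11.0833 tcp [0.4583 0.0327 0.1335] tip [0.4602 0.0324 0.061 ] F [-0.08  1.29 -2.3 ] gap 0.15610236580649103 X [0.996 0.086 0.026] Z [ 0.026 -0.005 -1.   ]
```

The grip is holding with a 13 mm gap. I'll work out the arc rows now.

```bash
cat > arc.py <<'E'
import numpy as np
def tcp(th,ph,r=.167): return np.array([-r*np.cos(th)+.054*np.sin(ph), r*np.sin(th)+.054*np.cos(ph)])*1e3
import sys
a,b,n,p0,p1=map(float,sys.argv[1:]); n=int(n)
T=np.linspace(a,b,n+1);P=np.linspace(p0,p1,n+1)
for i in range(n):
    d=tcp(T[i+1],P[i+1])-tcp(T[i],P[i]);p=P[i]
    print([round(d@[np.cos(p),-np.sin(p)],1),0,round(d@[-np.sin(p),-np.cos(p)],1)],end=',')
print(np.degrees((p1-p0)/n))
E
python3 arc.py 0 .3 8 -.026 .15; python3 arc.py .3 .98 14 .15 .5
```

```text
[np.float64(1.5), 0, np.float64(-6.2)],[np.float64(1.6), 0, np.float64(-6.2)],[np.float64(1.7), 0, np.float64(-6.2)],[np.float64(1.8), 0, np.float64(-6.2)],[np.float64(1.9), 0, np.float64(-6.2)],[np.float64(2.0), 0, np.float64(-6.2)],[np.float64(2.0), 0, np.float64(-6.2)],[np.float64(2.1), 0, np.float64(-6.2)],1.260507149287811
[np.float64(2.8), 0, np.float64(-8.0)],[np.float64(2.9), 0, np.float64(-7.9)],[np.float64(3.1), 0, np.float64(-7.9)],[np.float64(3.3), 0, np.float64(-7.9)],[np.float64(3.5), 0, np.float64(-7.8)],[np.float64(3.7), 0, np.float64(-7.8)],[np.float64(3.9), 0, np.float64(-7.7)],[np.float64(4.0), 0, np.float64(-7.6)],[np.float64(4.2), 0, np.float64(-7.6)],[np.float64(4.4), 0, np.float64(-7.5)],[np.float64(4.6), 0, np.float64(-7.4)],[np.float64(4.8), 0, np.float64(-7.3)],[np.float64(4.9), 0, np.float64(-7.3)],[np.float64(5.1), 0, np.float64(-7.2)],1.432394487827058
```

Call:
{"name": "drive_tool", "arguments": {"linear": [[1.5, 0, -6.2], [1.6, 0, -6.2], [1.7, 0, -6.2], [1.8, 0, -6.2], [0, 0, 0]], "rot": [[0, -1.3, 0], [0, -1.3, 0], [0, -1.3, 0], [0, -1.3, 0], [0, 0, 0]], "hand": [5, 5, 5, 5, 5]}}

```text
t: 11.5
tcp_pos: [0.4658, 0.0334, 0.159]
tool_rot: [0.999, 0.042, -0.034, 0.005]
force: [-1.6, 0.2, -2.8]
finger_gap: 0.162
```

```bash
python3 st.py
```

```text
11.5 tcp [0.4658 0.0334 0.159 ] tip [0.4609 0.0325 0.0866] F [-1.63  0.17 -2.77] gap 0.16219944268602698 X [ 0.994  0.084 -0.068] Z [-0.067 -0.012 -0.998]
```

It lifts freely at about 3 N. Carrying on along the arc.

Call:
{"name": "drive_tool", "arguments": {"linear": [[1.9, 0, -6.2], [2.0, 0, -6.2], [2.0, 0, -6.2], [2.1, 0, -6.2], [2.8, 0, -8], [2.9, 0, -7.9], [3.1, 0, -7.9], [3.3, 0, -7.9], [3.5, 0, -7.8], [3.7, 0, -7.8], [0, 0, 0]], "rot": [[0, -1.3, 0], [0, -1.3, 0], [0, -1.3, 0], [0, -1.3, 0], [0, -1.4, 0], [0, -1.4, 0], [0, -1.4, 0], [0, -1.4, 0], [0, -1.4, 0], [0, -1.4, 0], [0, 0, 0]], "hand": [5, 5, 5, 5, 5, 5, 5, 5, 5, 5, 5]}}

```text
t: 12.42
tcp_pos: [0.5052, 0.0366, 0.2213]
tool_rot: [0.987, 0.042, -0.154, 0.009]
force: [-0.9, -1.2, -2.7]
finger_gap: 0.159
```

```bash
python3 st.py
```

```text
12.4167 tcp [0.5052 0.0366 0.2213] tip [0.4832 0.0344 0.1522] F [-0.92 -1.24 -2.65] gap 0.15905126882690201 X [ 0.949  0.08  -0.305] Z [-0.304 -0.03  -0.952]
```

```bash
python3 arc.py .57 1.02 10 .31 .56
```

```text
[np.float64(3.4), 0, np.float64(-7.2)],[np.float64(3.6), 0, np.float64(-7.2)],[np.float64(3.7), 0, np.float64(-7.1)],[np.float64(3.9), 0, np.float64(-7.1)],[np.float64(4.0), 0, np.float64(-7.0)],[np.float64(4.2), 0, np.float64(-7.0)],[np.float64(4.3), 0, np.float64(-6.9)],[np.float64(4.4), 0, np.float64(-6.8)],[np.float64(4.6), 0, np.float64(-6.8)],[np.float64(4.7), 0, np.float64(-6.7)],1.4323944878270582
```

Call:
{"name": "drive_tool", "arguments": {"linear": [[3.7, 0, -7.4], [3.9, 0, -7.3], [4.0, 0, -7.2], [4.2, 0, -7.2], [4.4, 0, -7.2], [4.5, 0, -7.1], [4.6, 0, -7], [4.8, 0, -7], [4.9, 0, -6.9], [5.0, 0, -6.8], [0, 0, 0], [0, 0, 0], [0, 0, 0]], "rot": [[0, -1.4, 0], [0, -1.4, 0], [0, -1.4, 0], [0, -1.4, 0], [0, -1.4, 0], [0, -1.4, 0], [0, -1.4, 0], [0, -1.4, 0], [0, -1.4, 0], [0, -1.4, 0], [0, 0, 0], [0, 0, 0], [0, 0, 0]], "hand": [5, 5, 5, 5, 5, 5, 5, 5, 5, 5, 5, 5, 5]}}

```text
t: 13.5
tcp_pos: [0.56, 0.0411, 0.256]
tool_rot: [0.956, 0.042, -0.29, 0.013]
force: [-1.6, 0.0, 1.3]
finger_gap: 0.16
```

```bash
python3 st.py; python3 -c "
from h import *
snap('scene','s5'); 
snap('top','t5')
a=cv2.imread('pics/s5.png')[130:330,220:460]; b=cv2.imread('pics/t5.png')[170:310,200:440]
cv2.imwrite('pics/c5.png',np.vstack([cv2.resize(a,None,fx=1.7,fy=1.7),cv2.resize(b,None,fx=1.7,fy=1.7)]))"
```

```text
13.5 tcp [0.56   0.0411 0.256 ] tip [0.5198 0.0376 0.1957] F [-1.61  0.02  1.26] gap 0.15964019730355442 X [ 0.828  0.073 -0.556] Z [-0.554 -0.049 -0.831]
```

View pics/c5.png

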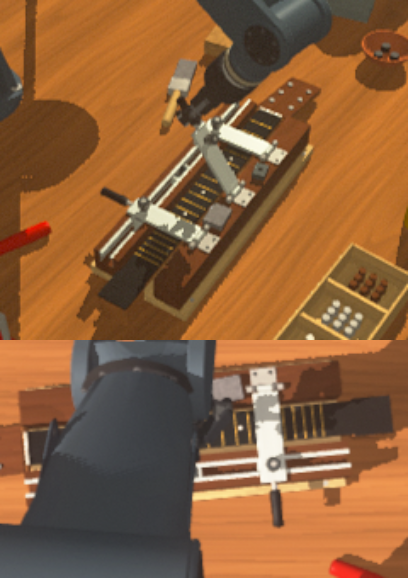

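The scene picture shows the middle keeper raised, with the right one, and what is visible of the left one, lying flat. The nut and felt block are in place. From the grip point the tilt is about 0.92 rad. I'll hold for a moment to check that it is still.

Call:
{"name": "drive_tool", "arguments": {"linear": [[0, 0, 0], [0, 0, 0], [0, 0, 0], [0, 0, 0], [0, 0, 0], [0, 0, 0]], "rot": [[0, 0, 0], [0, 0, 0], [0, 0, 0], [0, 0, 0], [0, 0, 0], [0, 0, 0]], "hand": [5, 5, 5, 5, 5, 5]}}

```text
t: 14.1
tcp_pos: [0.56, 0.0411, 0.2563]
tool_rot: [0.957, 0.042, -0.288, 0.013]
force: [-2.4, -1.1, -0.9]
finger_gap: 0.157
```

```bash
python3 st.py; python3 -c "
from h import *
s=manip.sense(); z=s['tcp_pos'][2]+.054*R.from_quat(s['tool_rot']).as_matrix()[2,2]
th=np.arcsin((z-.0795)/.167); print('theta',th,'qd',abs(s['qd']).max())
if th>.85 and s['finger_gap']>.1: print(order.sign_off())"
```

```text
14.1 tcp [0.56   0.0411 0.2563] tip [0.5201 0.0376 0.1958] F [-2.36 -1.07 -0.93] gap 0.15742537694884934 X [ 0.831  0.073 -0.552] Z [-0.55  -0.048 -0.834]
theta 0.9095140458652593 qd 0.0016877713154982857
the job is handed in; nothing more can be done
None
```

The middle bolt is the loose one. I handed the job in at about 14 s of the 64 s limit, with the gripper still holding its keeper open.

- **Finding the bolt:** I tapped only the middle bolt. It went down about 6 mm on a light spring to a hard stop at about 15 N, and the force fell off smoothly (3.7, 2.4, 1.8 N) on release. Since that was clear, I left the left and right bolts and their keepers untouched.
- **Lifting:** I pinched the handle from above with a 40 N grip and lifted it along its arc. It came up freely at about 3 N.
- **Last checks:**
  - The tilt worked out from the grip point was about 0.91 rad (52°).
  - The arm was still and the fingers were closed on the handle at about 13 mm.
  - In the last picture the right keeper and what could be seen of the left one lay flat. The nut and felt block had not moved.
  - The arm hid part of the bench in that picture, so I didn't check every loose item one by one.

**Errors on the way:** my first move had a sign error and sent the arm back over its own base, with one joint ending at its 2.44 rad limit. No contact force showed, and I retraced the path. My first close-up position estimate was about 8 mm off because the arm was still moving; I corrected it before tapping.

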